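Fetch a gel plate from the drawer and show its label to the reader

TASK

Pull the cabinet's drawer all the way out to its stop and leave it out, then pick up the glass gel plate lying in it. The corner notch marks the frosted label end: hold the plate level and label up at the label reader, clear end pointing away from the reader's column, with the middle of the frosted label midway between the tips of the two pins and level with them. Finish while still holding it there, at rest and touching nothing but the gripper, and leave the flask, the tip box and the blue tray where they stand.

Things in the scene. Friction and masses are not known exactly. Their poses are not given: they have to be found in the camera images.
- cabinet: white flat storage cabinet standing fixed on the bench, 246 x 220 x 85 mm (x, y, z), one drawer in its front. Origin: centre of its underside. Its -x axis points out of the front, the way the drawer slides; z up.
- drawer (a joint): how far the drawer is out, m: 0 shut, 0.17 at its stop; slides along the cabinet's -x with about 1.5 N of friction, stays where left. Inner floor 22 mm above the bench, 200 x 178 mm; wall tops 63 mm and the 15 mm thick front panel's top 71 mm above the bench.
- drawer_handle (a point): middle of the drawer's steel bar handle: a level round bar 11 mm thick and 110 mm long along the cabinet's y, 35 mm in front of the drawer's front, 50 mm above the bench, free above and below
- plate: glass gel plate, label up, loose, any yaw on the drawer's floor (hidden while shut, rides along with it); 96 x 44 x 10 mm (x, y, z), about 100 g. Origin: centre of its underside. +x points to the frosted end: the last 28 mm carry a white frosted label on the top face, the corner at +x, +y has a 12 x 12 mm notch. z comes out of the label face.
- plate_label (a point): middle of the frosted label, on the plate's top face, 34 mm from the plate's centre towards the frosted end (plate frame 0.034, 0, 0.010)
- plate_clear_end (a point): middle of the plate's clear end face (plate frame -0.048, 0, 0.005)
- reader: fixed label reader: grey deck 240 x 140 x 12 mm; column with slanted black camera head, 253 mm high, at its +x end (column front at x 80 mm; head forward to x 45 mm, above z 175 mm). Origin: centre of its underside. Two 8 mm steel pins at x -40, y +-55 mm, beside a black square, tips 70 mm above the bench. The plate comes in from -x, frosted end leading.
- reader_focus (a point): the point midway between the tips of the two pins (reader frame -0.040, 0, 0.070), where the middle of the label has to be
- flask: conical glass flask, 72 mm across the foot, 110 mm high, loose; leave alone. Origin: centre of its underside
- tip_box: grey box with yellow pipette tips, 85 x 120 x 60 mm, loose; leave alone. Origin: centre of its underside
- tray: low open blue plastic tray, 110 x 160 x 30 mm, loose; leave alone. Origin: centre of its underside

How it is judged:
On the way, in this order (a step that is already met when the one before it is completed fails the run):
1. the drawer is pulled out to its stop (value of joint drawer above 0.162 m), for 0.2 s.
2. the plate is lifted clear of the drawer (height (world z) of plate above 0.05 m and contact force between plate and the fingers above 0.5 N), for 0.2 s.
At the end, for the whole second after the job is handed in: Plate gripped, at rest (under 20 mm/s), not touching the reader; label middle within 18 mm of the point midway between the pin tips, facing up within 0.2 rad; plate along the reader within 0.26 rad, clear end away from the column; drawer still out over 150 mm (distance between plate_label and reader_focus below 0.018 m and x of plate_clear_end in the frame of reader below -0.09 m and angle between the x axis of plate and the x axis of reader, either way round below 0.26 rad and angle between plate's own z axis and vertical below 0.2 rad and contact force between plate and the fingers above 0.5 N and contact force between plate and reader below 0.1 N and linear speed of plate below 0.02 m/s and value of joint drawer above 0.15 m); the arm keeps its last pose, push and grip.
It fails at once if the flask was disturbed (moved over 20 mm) (distance of flask from where it was at the start of the episode above 0.02 m).
It fails at once if the tip box was disturbed (moved over 20 mm) (distance of tip_box from where it was at the start of the episode above 0.02 m).
It fails at once if the tray was disturbed (moved over 20 mm) (distance of tray from where it was at the start of the episode above 0.02 m).
It also fails if it takes over 59 s, if anything falls off the work surface, if the arm or the gripper's body presses on something with over 40 N, if the wrist force passes 120 N, or if a joint passes its speed limit or range.

ROBOT

A 6-joint arm with a two-finger parallel gripper is mounted at the origin on the work surface. World frame = base frame: x ahead of the robot, y to its left, z up, the work surface at z = 0. Lengths are in m, angles in rad, forces in N, time in s.
With the tool pointing down it reaches from about 0.3 to 0.875 m from the base axis. Payload 6.4 kg.
Tool frame: the origin (TCP) lies at the very end of the fingers, on their centre line; the grasp point (between the pads) lies 19 mm behind it; z points along the fingers, y is the line along which they close (so a half turn about z gives the same grasp; the last joint's range is limited). The gripper opens to 85 mm and grips with 20 to 120 N. Pads are 22 mm wide; open, the fingers measure 114 mm over their backs; the gripper's body (76 mm by 85 mm) begins 54 mm behind the grasp point. The pads swing forward as they close: fully open they stand 13 mm farther back than shut.
Start: joints at [-1.491, 0.181, 1.607, -0, 1.354, -0.206], TCP at [0.162, -0.552, 0.231] pointing down, gripper open.
Joint ranges: [-2.99, 2.99], [-0.89, 2.07], [0.3, 2.58], [-1.14, 4.28], [0, 2.63], [-3.12, 3.12]. Speed limits (rad/s): [2.57, 2.57, 3.01, 3.14, 3.14, 3.14].

INTERFACE

Orientations are given as a unit quaternion [w, x, y, z].
In Python, from bench import ctrl, camrig gives the robot as it stands (ctrl), with the cameras (camrig).
- The arm moves only by the tool step_hand, called after "Emit:" as name([rows], argument=value, ...), one row to a line, values as JSON. Schema: {"type":"object","properties":{"deltas":{"type":"array","items":{"type":"array","prefixItems":[{"type":"array","items":{"type":"number"},"minItems":3,"maxItems":3},{"type":"array","items":{"type":"number"},"minItems":3,"maxItems":3},{"type":"number"}],"minItems":3,"maxItems":3},"minItems":1,"maxItems":10},"only":{"type":"string"},"quiet":{"type":"boolean"},"lines":{"type":"string"}},"required":["deltas"],"additionalProperties":false}. deltas is a list of rows, 1 to 10 of them, each written [[dx, dy, dz], [rx, ry, rz], opening]: dx, dy, dz in normalised numbers (1 is 0.75 m), then a rotation vector rx, ry, rz in fractions of the full range, 1 being 180 degrees, then the opening from 0.0 (shut) to 1.0 (fully open); each row is the pose to reach, as a shift and turn from the pose commanded when the call began, along the tool's axes at that moment; what a row does not reach only later rows make up. A row lasts 1/8 s, in which the tool goes at most 0.0625 m and 0.188 rad, less where a joint would pass 70% of its speed; a pose out of reach is approached as far as the arm can. The fingers move at their own pace and stop on an object; the grip force is fixed at half the most. Time passes only in rows, so rows that do not move let the fingers close. The tool returns the time, the measured TCP pose, the force, the opening and the grip force at its end. only (a regular expression) keeps the lines of the reply that match it, lines (a string "A,B") keeps lines A to B, and quiet returns only ok. No shift or turn number may pass 1 either way. Input that does not fit is refused with a message, and nothing moves.
- ctrl.get_obs(): the state, without advancing time (a new reading comes with each control period).
- camrig.camera(name): name is "side" or "top"; returns the picture (400x640x3 uint8, blue, green, red); there is no depth.
- camrig.camera_params(name): a dict with "fovy" (degrees; the focal length in pixels is half the picture's height over the tangent of half this angle, whatever the lens; pixels are square), "cx", "cy" (the principal point, pixels), "view" (4x4, takes a point from world to camera coordinates). Camera axes: x right, y up, looking along -z (the intrinsics and any distortion apply to the point x, -y, -z); pixel columns grow to the right and rows downward; lengths in m; the calibration is good to about 2 mm. A picture is of the moment at which its call begins. camera_params takes no time and is no camera call.
- ctrl.hand_in(): hands the job in; it is judged then, once.
The state is a dict: "time_s": time; "q": joint angles; "dq": joint speeds; "joint_efforts": joint torques, N m; "eef_pos": TCP position; "eef_rot": TCP orientation; "wrist_force": force on the tool from outside, world axes, zero at the start; "torque": the same for the moment, N m; "opening": opening from 0.0 (shut) to 1.0 (fully open); "grasp_force": force on a finger pad.
Only numpy, scipy, OpenCV 4.12 (cv2) and the standard library are available. Lean on these libraries where they do the work, as an engineer would, in place of code of your own. Each camera call takes 0.05 s, during which the arm holds its last target. There are 200 camera calls.

## Working session

There is one attempt and no reset: what is moved stays moved. The work goes in short steps, Python scripts to look and compute and a tool call to move; the robot and the scene stay as the last step left them, time stands still between calls to the robot, and variables do not carry over. Pictures are saved under pics/ and viewed, at most 10 in all, crops included, and the job is handed in when it is done.

```bash
ls; mkdir -p pics; python3 - <<'E'
from bench import ctrl, camrig
import cv2
for n in("top","side"):
    cv2.imwrite(f"pics/{n}0.png",camrig.camera(n)); print(n,camrig.camera_params(n))
o=ctrl.get_obs();print(o)
E
```

```text
bench.py
pics
top {'fovy': 56.31667053820452, 'cx': 317.0093352838527, 'cy': 193.55757838561033, 'view': array([[-2.51816715e-03, -9.99836511e-01,  1.79055788e-02,
        -1.12354554e-01],
       [ 9.93835552e-01, -5.17660559e-04,  1.10863107e-01,
        -5.21679136e-01],
       [-1.10835714e-01,  1.80743726e-02,  9.93674374e-01,
        -1.31423498e+00],
       [ 0.00000000e+00,  0.00000000e+00,  0.00000000e+00,
         1.00000000e+00]])}
side {'fovy': 46.76394850044828, 'cx': 332.6875774407688, 'cy': 204.61725699743204, 'view': array([[-6.90758276e-01, -7.23085018e-01, -1.03021173e-03,
         3.00614291e-01],
       [ 5.42957191e-01, -5.19623257e-01,  6.59688684e-01,
        -3.95516775e-01],
       [-4.77546326e-01,  4.55126057e-01,  7.51538275e-01,
        -1.14641403e+00],
       [ 0.00000000e+00,  0.00000000e+00,  0.00000000e+00,
         1.00000000e+00]])}
{'time_s': 0.1, 'q': array([-1.49127679e+00,  1.81458261e-01,  1.60786846e+00,  1.28336995e-06,
        1.35379821e+00, -2.06289761e-01]), 'dq': array([ 1.99047927e-03, -3.90837800e-03, -2.49048485e-03, -1.66371405e-03,
       -1.52181493e-03,  6.89875788e-05]), 'joint_efforts': array([-1.34210757e-05, -4.45878696e+01, -3.52236879e+01, -3.33000789e-04,
        4.12685709e-03, -1.30197046e-05]), 'eef_pos': array([ 0.16209634, -0.55118393,  0.23049813]), 'eef_rot': array([-7.64559059e-04,  9.89806225e-01,  1.42418575e-01,  4.91544565e-05]), 'wrist_force': array([ 0.20554655, -0.1786525 ,  0.06098718]), 'torque': array([-0.03619869, -0.00204767, -0.03516757]), 'grasp_force': 0.0, 'opening': 0.9976308025417719}
```

View pics/top0.png

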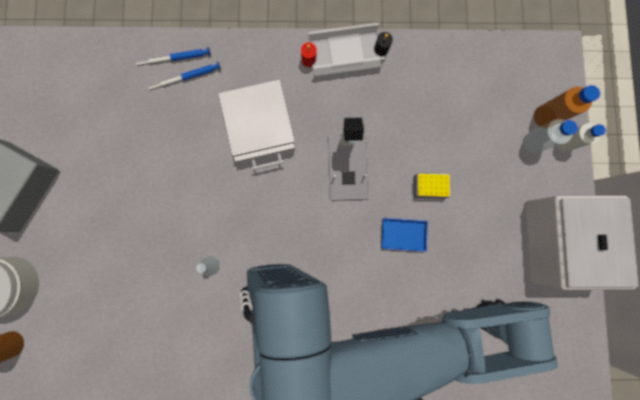

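View pics/side0.png

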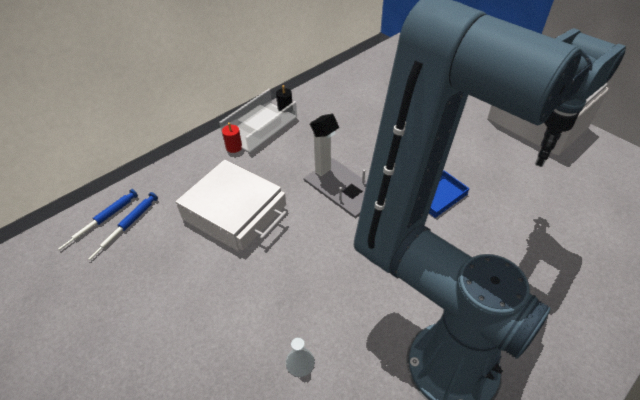

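The top view shows the cabinet at about (256,120), its handle at (268,164), the reader at (349,168), the flask at (207,266), the tip box at (433,185) and the tray at (405,235). I'll enlarge both views to read the points more closely.

```bash
cat > h.py <<'E'
from bench import ctrl, camrig
import numpy as np, cv2
def cam(n):
    p=camrig.camera_params(n); f=200/np.tan(np.radians(p["fovy"])/2); return p,f
def ray(n,uv):
    p,f=cam(n); V=np.array(p["view"]); d=np.array([(uv[0]-p["cx"])/f,-(uv[1]-p["cy"])/f,-1])
    return -V[:3,:3].T@V[:3,3], V[:3,:3].T@d
def at(n,uv,z):
    c,d=ray(n,uv); return c+d*(z-c[2])/d[2]
def proj(n,P):
    p,f=cam(n); q=(np.array(p["view"])@np.r_[P,1])[:3]; return np.array([p["cx"]+f*q[0]/-q[2],p["cy"]+f*q[1]/q[2]])
def crop(n,x,y,w,h,s,name,img=None):
    i=camrig.camera(n)if img is None else img
    cv2.imwrite(f"pics/{name}.png",cv2.resize(i[y:y+h,x:x+w],None,fx=s,fy=s,interpolation=cv2.INTER_CUBIC))
E
python3 - <<'E'
from h import *
crop("top",210,75,180,135,4.4,"topc",cv2.imread("pics/top0.png"))
crop("side",170,100,220,165,3.6,"sidec",cv2.imread("pics/side0.png"))
E
```

```text
(no output)
```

View pics/topc.png

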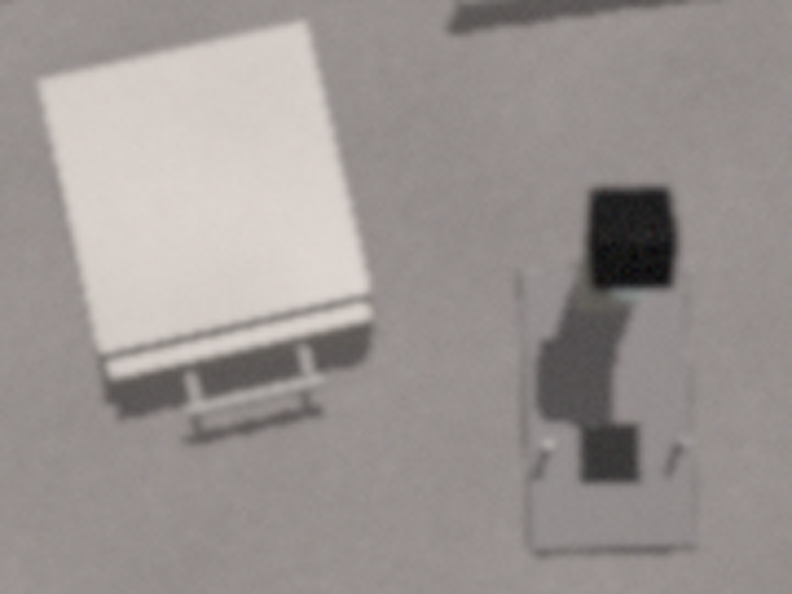

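View pics/sidec.png

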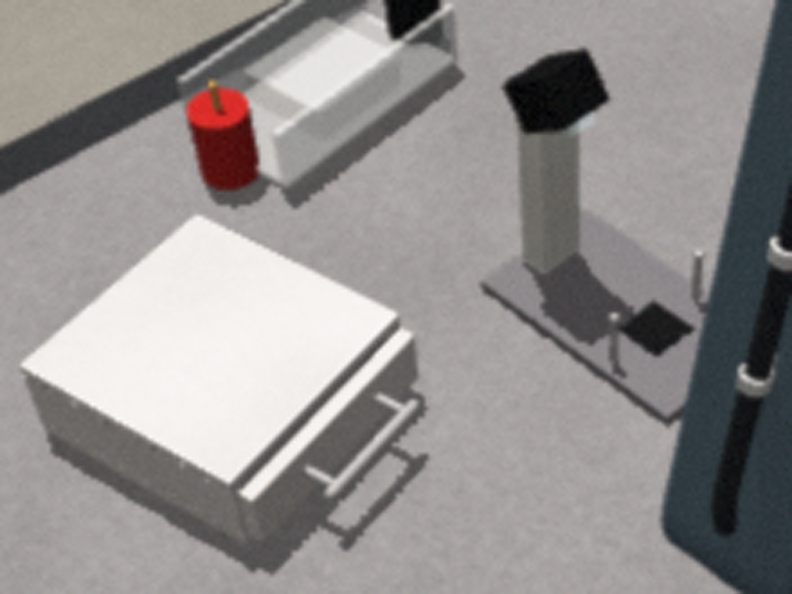

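Top crop (4.4x): cabinet top corners are at (40,80), (306,22), (370,290) and (100,352). The handle ends are at (190,408) and (323,380), and the pin tips at (548,444) and (686,443). Side crop (3.6x): cabinet corners are at (22,367), (198,216), (398,320) and (235,485), handle ends at (328,490) and (414,405), pin tips at (615,316) and (699,252).

```bash
python3 - <<'E'
from h import *
T=lambda x,y:(210+x/4.4,75+y/4.4)
S=lambda x,y:(170+x/3.6,100+y/3.6)
np.set_printoptions(precision=4,suppress=True)
ct=np.array([at("top",T(*c),.085) for c in[(40,80),(306,22),(370,290),(100,352)]])
cs=np.array([at("side",S(*c),.085) for c in[(22,367),(198,216),(398,320),(235,485)]])
for c in(ct,cs):
    m=c.mean(0); a=(c[0]+c[1]-c[2]-c[3]); b=c[0]+c[3]-c[1]-c[2]
    print(m,"yaw",np.arctan2(a[1],a[0]),np.arctan2(-b[0],b[1]),"len",np.linalg.norm(a)/2,np.linalg.norm(b)/2)
for nm,t,s,z in(("handle",[(190,406),(323,379)],[(328,490),(414,405)],.05),("pins",[(548,444),(686,443)],[(615,316),(699,252)],.07)):
    for n,F,p in(("top",T,t),("side",S,s)):
        e=[at(n,F(*q),z) for q in p]; d=e[0]-e[1]; print(nm,n,*e,(e[0]+e[1])/2,np.linalg.norm(d),np.arctan2(-d[0],d[1]))
    print([cv2.norm(np.zeros(3)) and 0])
# deck front/back
for q in[(530,550),(694,547),(687,268),(517,268)]: print("deck",at("top",T(*q),.012))
print("flask",at("side",(299,365),0), "tray",at("top",(405,235),.03),"tip",at("top",(433,185),.06))
E
```

```text
[0.7867 0.1005 0.085 ] yaw 0.23370133314210315 0.2309919980367809 len 0.2284169705875207 0.21881724718541726
[0.7798 0.1053 0.085 ] yaw 0.22695767411755102 0.23350906579939532 len 0.23078934892114028 0.21467381465223068
handle top [0.6136 0.1143 0.05  ] [0.6359 0.007  0.05  ] [0.6247 0.0606 0.05  ] 0.10960555757685955 0.20502907609258791
handle side [0.6125 0.1188 0.05  ] [0.6338 0.0107 0.05  ] [0.6232 0.0648 0.05  ] 0.11020047904697342 0.194667928447563
[0.0]
pins top [ 0.5794 -0.1742  0.07  ] [ 0.5802 -0.2846  0.07  ] [ 0.5798 -0.2294  0.07  ] 0.1104275016161713 0.007661848674912747
pins side [ 0.577  -0.1708  0.07  ] [ 0.5813 -0.2808  0.07  ] [ 0.5791 -0.2258  0.07  ] 0.11008706754843287 0.03944075128291084
[0.0]
deck [ 0.4999 -0.1624  0.012 ]
deck [ 0.5023 -0.2985  0.012 ]
deck [ 0.7391 -0.2968  0.012 ]
deck [ 0.7388 -0.153   0.012 ]
flask [0.2639 0.279  0.    ] tray [ 0.3725 -0.4268  0.03  ] tip [ 0.5485 -0.524   0.06  ]
```

```bash
cat >> h.py <<'E'
from scipy.spatial.transform import Rotation as Ro
def go(P,psi):
    "shift and turn in tool axes to TCP at P, pointing down, closing axis at world yaw psi"
    o=ctrl.get_obs(); R0=Ro.from_quat(np.roll(o["eef_rot"],-1)).as_matrix()
    c,s=np.cos(psi),np.sin(psi); Rt=np.array([[-s,c,0],[c,s,0],[0,0,-1.]]).T
    Rt=np.column_stack([[-s,c,0],[c,s,0],[0,0,-1.]])
    if np.linalg.det(Rt)<0: Rt[:,0]*=-1
    print("pos",np.round(o["eef_pos"],4),"shift",np.round(R0.T@(np.array(P)-o["eef_pos"]),4),"rot",np.round(Ro.from_matrix(R0.T@Rt).as_rotvec(),4),"op",round(o["opening"],3),"t",round(o["time_s"],2))
E
python3 -c "
from h import *
go([.624,.063,.14],.225)"
```

```text
pos [ 0.1621 -0.5512  0.2305] shift [ 0.6163 -0.4589  0.0914] rot [-1.00e-03 -1.40e-03 -1.51e+00] op 0.998 t 0.1
```

Careful with the scale: shifts go in shares of 0.75 m and turns go in shares of 180 degrees. That gives: 0.57 m / 0.75 = 0.76, 0.53 m / 0.75 = 0.7067, -1.5 rad / 3.1416 = -0.4775.

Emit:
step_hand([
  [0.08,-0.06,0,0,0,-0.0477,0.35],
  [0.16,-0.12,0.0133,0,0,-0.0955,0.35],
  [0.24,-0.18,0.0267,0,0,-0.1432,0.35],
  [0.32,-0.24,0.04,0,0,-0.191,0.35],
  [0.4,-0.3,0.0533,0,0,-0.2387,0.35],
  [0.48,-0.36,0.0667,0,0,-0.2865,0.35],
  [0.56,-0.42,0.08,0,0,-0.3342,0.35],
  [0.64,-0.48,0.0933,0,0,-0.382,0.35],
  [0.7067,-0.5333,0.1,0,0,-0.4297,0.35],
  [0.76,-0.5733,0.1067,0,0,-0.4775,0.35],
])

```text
refused: deltas[0]: [0.08, -0.06, 0, 0, 0, -0.0477, 0.35] is too long (schema: maxItems 3). Nothing was moved.
```

I used the wrong layout. The manual says rows with the three-number parts in brackets of their own; once more.

Emit:
step_hand([
  [[0.08,-0.06,0],[0,0,-0.0477],0.35],
  [[0.16,-0.12,0.0133],[0,0,-0.0955],0.35],
  [[0.24,-0.18,0.0267],[0,0,-0.1432],0.35],
  [[0.32,-0.24,0.04],[0,0,-0.191],0.35],
  [[0.4,-0.3,0.0533],[0,0,-0.2387],0.35],
  [[0.48,-0.36,0.0667],[0,0,-0.2865],0.35],
  [[0.56,-0.42,0.08],[0,0,-0.3342],0.35],
  [[0.64,-0.48,0.0933],[0,0,-0.382],0.35],
  [[0.7067,-0.5333,0.1],[0,0,-0.4297],0.35],
  [[0.76,-0.5733,0.1067],[0,0,-0.4775],0.35],
])

```text
time_s: 1.35
eef_pos: [0.5333, -0.0518, 0.161]
eef_rot: [-0.0, 0.625, 0.78, -0.0]
wrist_force: [0.5, -0.6, 0.0]
opening: 0.353
grasp_force: 0.0
```

```bash
python3 -c "
from h import *
go([.624,.063,.10],.225)"
```

```text
pos [ 0.5333 -0.0518  0.161 ] shift [0.0922 0.1136 0.061 ] rot [-0.0002  0.0001 -0.0049] op 0.353 t 1.35
```

To row units: 0.1136 m / 0.75 = 0.1515, 0.092 m / 0.75 = 0.1227, -0.005 rad / 3.1416 = -0.0016.

Emit:
step_hand([
  [[0.04,0.0533,0.0267],[0,0,0],0.35],
  [[0.08,0.1067,0.0533],[0,0,0],0.35],
  [[0.1227,0.1515,0.0813],[0,0,-0.0016],0.35],
  [[0.1227,0.1515,0.0813],[0,0,-0.0016],0.35],
  [[0.1227,0.1515,0.0813],[0,0,-0.0016],0.35],
])

```text
time_s: 1.98
eef_pos: [0.6233, 0.0603, 0.0999]
eef_rot: [-0.0, 0.625, 0.781, -0.001]
wrist_force: [-0.4, -0.8, -0.3]
opening: 0.352
grasp_force: 0.0
```

```bash
python3 -c "
from h import *
go([.624,.063,.034],.225)
t=camrig.camera('top');s=camrig.camera('side')
a=cv2.resize(t[120:195,220:320],None,fx=4,fy=4,interpolation=2);b=cv2.resize(s[180:255,200:300],None,fx=4,fy=4,interpolation=2)
cv2.imwrite('pics/pre.png',np.hstack([a,b]))"
```

```text
pos [0.6233 0.0603 0.0999] shift [0.0025 0.0013 0.0659] rot [-0.0013 -0.     -0.0044] op 0.352 t 1.98
```

View pics/pre.png

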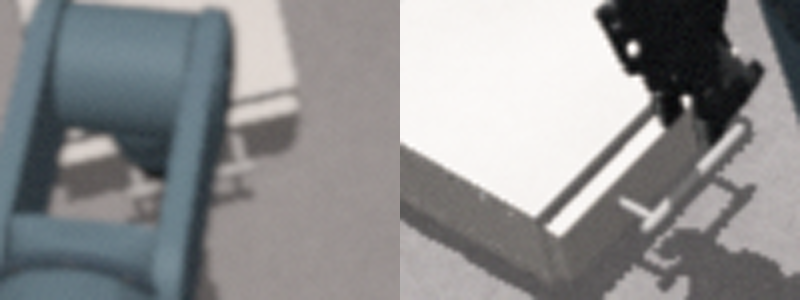

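The fingers straddle the bar, with tips near side-view pixels (270,208) and (279,214). I'll descend slowly.

To row units: 0.066 m / 0.75 = 0.088, 0.058 m / 0.75 = 0.0773.

```bash
python3 -c "
from h import *
print(proj('side',[.6233,.0603,.0999]))"
```

```text
[272.81550906 212.38293862]
```

Emit:
step_hand([
  [[0.0013,0,0.02],[0,0,0],0.35],
  [[0.0013,0,0.04],[0,0,0],0.35],
  [[0.0013,0,0.06],[0,0,0],0.35],
  [[0.0013,0,0.0773],[0,0,0],0.35],
  [[0.0013,0,0.088],[0,0,0],0.35],
  [[0.0013,0,0.088],[0,0,0],0.35],
])

```text
time_s: 2.82
eef_pos: [0.6231, 0.0615, 0.0334]
eef_rot: [-0.001, 0.625, 0.78, -0.0]
wrist_force: [-0.2, -0.4, 0.3]
opening: 0.35
grasp_force: 0.0
```

Emit:
step_hand([
  [[0,0,0],[0,0,0],0],
  [[0,0,0],[0,0,0],0],
  [[0,0,0],[0,0,0],0],
  [[0,0,0],[0,0,0],0],
])

```text
time_s: 3.32
eef_pos: [0.6242, 0.0614, 0.035]
eef_rot: [0.0, 0.625, 0.781, 0.0]
wrist_force: [-0.4, 0.8, 2.8]
opening: 0.104
grasp_force: 58.6
```

The bar is gripped. Next I'll pull along -tool y.

To row units: -0.172 m / 0.75 = -0.2293, -0.168 m / 0.75 = -0.224.

Emit:
step_hand([
  [[0,-0.02,0],[0,0,0],0],
  [[0,-0.0533,0],[0,0,0],0],
  [[0,-0.0867,0],[0,0,0],0],
  [[0,-0.12,0],[0,0,0],0],
  [[0,-0.1533,0],[0,0,0],0],
  [[0,-0.1867,0],[0,0,0],0],
  [[0,-0.2107,0],[0,0,0],0],
  [[0,-0.224,0],[0,0,0],0],
  [[0,-0.2293,0],[0,0,0],0],
  [[0,-0.2293,0],[0,0,0],0],
])

```text
time_s: 4.58
eef_pos: [0.4611, 0.0225, 0.0352]
eef_rot: [0.006, 0.626, 0.78, 0.003]
wrist_force: [19.0, -2.3, -21.5]
opening: 0.103
grasp_force: 59.0
```

Emit:
step_hand([
  [[0,0,0],[0,0,0],0],
  [[0,0,0],[0,0,0],0],
  [[0,0,0],[0,0,0],0.35],
  [[0,0,0],[0,0,0],0.35],
  [[0,0,0],[0,0,0],0.35],
])

```text
time_s: 5.2
eef_pos: [0.4554, 0.024, 0.0344]
eef_rot: [-0.0, 0.625, 0.78, -0.0]
wrist_force: [-0.2, -0.2, -0.0]
opening: 0.349
grasp_force: 0.0
```

Emit:
step_hand([
  [[0,0.004,-0.0267],[0,0,0],0.35],
  [[0,0.004,-0.08],[0,0,0],0.35],
  [[0,0.004,-0.1467],[0,0,0],0.35],
  [[-0.0667,0.004,-0.2],[0,0,0],0.35],
  [[-0.1467,0.004,-0.2667],[0,0,0],0.35],
  [[-0.2267,0,-0.2667],[0,0,0],0.6],
  [[-0.3067,0,-0.2667],[0,0,0],0.9],
  [[-0.3867,0,-0.2667],[0,0,0],0.9],
  [[-0.3867,0,-0.2667],[0,0,0],0.9],
])

```text
time_s: 6.32
eef_pos: [0.5188, -0.2628, 0.2339]
eef_rot: [-0.0, 0.627, 0.779, -0.0]
wrist_force: [-0.0, 0.6, -0.3]
opening: 0.904
grasp_force: 0.0
```

```bash
python3 - <<'E'
from h import *
t=camrig.camera('top');s=camrig.camera('side')
cv2.imwrite('pics/t2.png',t);cv2.imwrite('pics/s2.png',s)
crop("top",220,110,130,100,4,"d",t)
crop("side",180,150,150,130,4,"e",s)
cv2.imwrite("pics/dr.png",np.hstack([cv2.resize(t[100:220,220:320],None,fx=4,fy=4,interpolation=2),cv2.resize(s[160:280,200:300],None,fx=4,fy=4,interpolation=2)]))
E
```

```text
(no output)
```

View pics/dr.png

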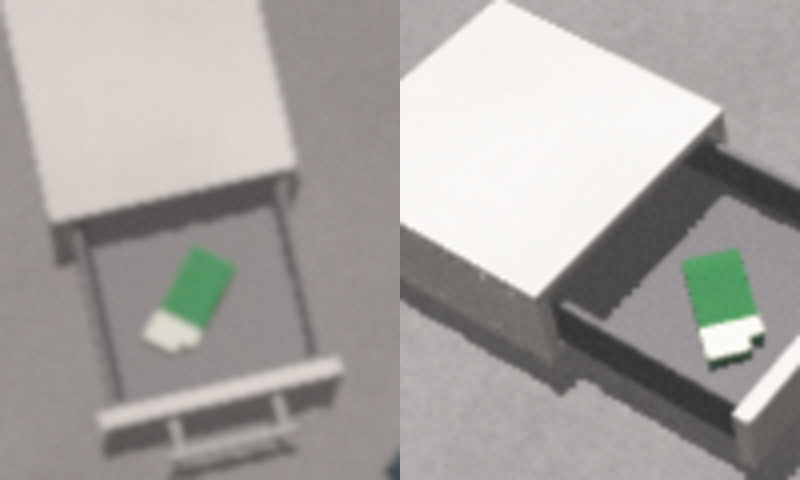

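The drawer is out. In the top crop the plate lies with its clear end at about (213,255) and its notched frosted end at about (165,348). I'll refine that with a colour mask.

```bash
cat >> h.py <<'E'
def green(n,img,z,sl):
    m=np.zeros(img.shape[:2],np.uint8); b,g,r=[img[...,i].astype(int) for i in range(3)]
    m[sl]=((g-r>25)&(g-b>10))[sl]
    v,u=np.nonzero(m); P=np.array([at(n,(a,c),z)[:2] for a,c in zip(u,v)],np.float32)
    (c,wh,a)=cv2.minAreaRect(P); M=P.mean(0); w,V=np.linalg.eigh(np.cov((P-M).T))
    return M,np.arctan2(V[1,1],V[0,1]),c,wh,np.sqrt(12*w)
E
python3 - <<'E'
from h import *
t=cv2.imread('pics/t2.png');s=cv2.imread('pics/s2.png')
print(green('top',t,.032,np.s_[150:195,250:290])); print(green('side',s,.032,np.s_[215:255,265:295]))
F=lambda x,y:(220+x/4,100+y/4)
G=lambda x,y:(200+(x-400)/4,160+y/4)
c=[at('top',F(*q),.032)[:2] for q in[(192,247),(235,264),(188,357),(143,338)]];print('top centre',np.mean(c,0), (c[2]+c[3]-c[0]-c[1]))
h=[at('top',F(*q),.052)[:2] for q in[(175,457),(296,431)]];print('handle',np.mean(h,0))
go([.5,.08,.2],1.1)
E
```

```text
(array([0.60188186, 0.05960037], dtype=float32), np.float64(2.6614453553390045), (0.6022490859031677, 0.05956466868519783), (0.04382932931184769, 0.06374042481184006), array([0.04460296, 0.06409447]))
(array([0.6013327 , 0.06215273], dtype=float32), np.float64(2.6715666675988214), (0.6014817357063293, 0.06191464513540268), (0.045257266610860825, 0.06798779219388962), array([0.04515283, 0.06800016]))
top centre [0.58746166 0.06552318] [-0.16771783  0.08424605]
handle [0.45747783 0.02132962]
pos [ 0.5186 -0.2595  0.2337] shift [0.3355 0.0554 0.0341] rot [-2.000e-04 -1.700e-03 -8.817e-01] op 0.898 t 6.42
```

To row units: 0.298 m / 0.75 = 0.3973, 0.28 m / 0.75 = 0.3733, -0.878 rad / 3.1416 = -0.2795.

```bash
python3 -c "
from h import *
go([.5945,.0646,.12],1.096)"
```

```text
pos [ 0.5186 -0.2595  0.2337] shift [0.2999 0.1444 0.114 ] rot [-2.000e-04 -1.700e-03 -8.777e-01] op 0.898 t 6.42
```

Emit:
step_hand([
  [[0.0667,0.0267,0],[0,0,-0.0446],0.7],
  [[0.1333,0.0533,0],[0,0,-0.0891],0.7],
  [[0.2,0.08,0],[0,0,-0.1337],0.7],
  [[0.2667,0.1067,0],[0,0,-0.1783],0.7],
  [[0.3333,0.1467,0.0267],[0,0,-0.2228],0.7],
  [[0.3733,0.1733,0.0667],[0,0,-0.2674],0.7],
  [[0.3973,0.1933,0.1067],[0,0,-0.2795],0.7],
  [[0.3973,0.1933,0.1516],[0,0,-0.2795],0.7],
  [[0.3973,0.1933,0.1516],[0,0,-0.2795],0.7],
])

```text
time_s: 7.55
eef_pos: [0.5919, 0.0656, 0.1179]
eef_rot: [-0.004, 0.233, 0.972, -0.0]
wrist_force: [-0.9, 0.1, 0.5]
opening: 0.7
grasp_force: 0.0
```

```bash
python3 -c "
from h import *
go([.5945,.0646,.045],1.096)"
```

```text
pos [0.5919 0.0656 0.1179] shift [-0.0032  0.0005  0.0729] rot [-0.0024 -0.0067  0.0046] op 0.7 t 7.55
```

To row units: 0.092 m / 0.75 = 0.1227, 0.089 m / 0.75 = 0.1187.

Emit:
step_hand([
  [[-0.0027,0.0007,0.0333],[0,0,0],0.7],
  [[-0.0027,0.0007,0.0667],[0,0,0],0.7],
  [[-0.0027,0.0007,0.0973],[0,0,0],0.7],
  [[-0.0027,0.0007,0.1107],[0,0,0],0.65],
  [[-0.0027,0.0007,0.1187],[0,0,0],0.65],
  [[-0.0027,0.0007,0.1227],[0,0,0],0.65],
  [[-0.0027,0.0007,0.1227],[0,0,0],0.65],
])

```text
time_s: 8.43
eef_pos: [0.5979, 0.0628, 0.0293]
eef_rot: [0.0, 0.234, 0.972, 0.0]
wrist_force: [0.6, -0.1, 0.6]
opening: 0.648
grasp_force: 0.0
```

```bash
python3 -c "
from h import *
go([.5945,.0646,.022],1.096)"
```

```text
pos [0.5979 0.0628 0.0293] shift [0.0038 0.     0.0073] rot [0.0003 0.0007 0.0021] op 0.648 t 8.43
```

To row units: 0.006 m / 0.75 = 0.008, 0.004 m / 0.75 = 0.0053.

Emit:
step_hand([
  [[0.0053,0,0.004],[0,0,0],0.62],
  [[0.0053,0,0.0067],[0,0,0],0.62],
  [[0.0053,0,0.008],[0,0,0],0.6],
  [[0.0053,0,0.008],[0,0,0],0.6],
])

```text
time_s: 8.93
eef_pos: [0.594, 0.0647, 0.0226]
eef_rot: [-0.0, 0.234, 0.972, 0.0]
wrist_force: [1.2, -0.4, -0.1]
opening: 0.598
grasp_force: 0.0
```

Emit:
step_hand([
  [[0,0,0],[0,0,0],0.5],
  [[0,0,0],[0,0,0],0.4],
  [[0,0,0],[0,0,0],0],
  [[0,0,0],[0,0,0],0],
  [[0,0,0],[0,0,0],0],
])

```text
time_s: 9.55
eef_pos: [0.5945, 0.0646, 0.0232]
eef_rot: [0.001, 0.234, 0.972, 0.0]
wrist_force: [-0.2, 0.3, 5.5]
opening: 0.49
grasp_force: 61.3
```

To row units: -0.157 m / 0.75 = -0.2093, -0.14 m / 0.75 = -0.1867.

Emit:
step_hand([
  [[0,0,-0.0067],[0,0,0],0],
  [[0,0,-0.0267],[0,0,0],0],
  [[0,0,-0.0533],[0,0,0],0],
  [[0,0,-0.0867],[0,0,0],0],
  [[0,0,-0.12],[0,0,0],0],
  [[0,0,-0.1533],[0,0,0],0],
  [[0,0,-0.1867],[0,0,0],0],
  [[0,0,-0.2093],[0,0,0],0],
  [[0,0,-0.2093],[0,0,0],0],
  [[0,0,-0.2093],[0,0,0],0],
])

```text
time_s: 10.8
eef_pos: [0.5934, 0.0647, 0.1789]
eef_rot: [-0.001, 0.234, 0.972, -0.0]
wrist_force: [-0.1, -0.2, -1.4]
opening: 0.494
grasp_force: 61.0
```

```bash
python3 -c "
from h import *
go([.535,-.2275,.18],-1.55)"
```

```text
pos [0.5934 0.0647 0.1789] shift [-0.0811 -0.2867 -0.001 ] rot [-1.800e-03  3.000e-04  2.648e+00] op 0.494 t 10.8
```

To row units: -0.311 m / 0.75 = -0.4147, -0.18 m / 0.75 = -0.24, 0.17 rad / 3.1416 = 0.0541.

Emit:
step_hand([
  [[-0.004,-0.04,0],[0,0,0.0541],0],
  [[-0.008,-0.08,0],[0,0,0.1082],0],
  [[-0.0133,-0.12,0],[0,0,0.1623],0],
  [[-0.0173,-0.16,0],[0,0,0.2165],0],
  [[-0.0213,-0.2,0],[0,0,0.2706],0],
  [[-0.0267,-0.24,0],[0,0,0.3247],0],
  [[-0.0307,-0.28,0],[0,0,0.3788],0],
  [[-0.0347,-0.3333,0],[0,0,0.4329],0],
  [[-0.04,-0.3733,0],[0,0,0.487],0],
  [[-0.044,-0.4147,0],[0,0,0.5411],0],
])

```text
time_s: 12.05
eef_pos: [0.4806, -0.2277, 0.1783]
eef_rot: [-0.001, 0.886, 0.463, -0.001]
wrist_force: [0.9, -0.1, -1.8]
opening: 0.488
grasp_force: 61.0
```

```bash
python3 -c "
from h import *
go([.48,-.2275,.12],-1.55)"
```

```text
pos [ 0.4806 -0.2277  0.1783] shift [-0.0002 -0.0005  0.0583] rot [-0.0024  0.001   0.9422] op 0.488 t 12.05
```

To row units: 0.058 m / 0.75 = 0.0773, 0.05 m / 0.75 = 0.0667, 0.942 rad / 3.1416 = 0.2998.

Emit:
step_hand([
  [[0,0,0],[0,0,0.0541],0],
  [[0,0,0.0133],[0,0,0.1082],0],
  [[0,0,0.0267],[0,0,0.1623],0],
  [[0,0,0.04],[0,0,0.2165],0],
  [[0,0,0.0533],[0,0,0.2674],0],
  [[0,0,0.0667],[0,0,0.2998],0],
  [[0,0,0.0773],[0,0,0.2998],0],
  [[0,0,0.0773],[0,0,0.2998],0],
])

```text
time_s: 13.05
eef_pos: [0.481, -0.2266, 0.1204]
eef_rot: [-0.001, 1.0, 0.014, -0.001]
wrist_force: [-0.2, -0.6, -1.6]
opening: 0.493
grasp_force: 61.0
```

```bash
python3 - <<'E'
from h import *
go([.5395,-.2283,.0612],-1.55)
t=camrig.camera('top');s=camrig.camera('side')
cv2.imwrite('pics/t3.png',t);cv2.imwrite('pics/s3.png',s)
cv2.imwrite("pics/rd.png",np.hstack([cv2.resize(t[120:240,300:400],None,fx=4,fy=4,interpolation=2),cv2.resize(s[120:240,310:410],None,fx=4,fy=4,interpolation=2)]))
E
```

```text
pos [ 0.481  -0.2266  0.1204] shift [0.0586 0.0034 0.059 ] rot [-0.0018  0.0021  0.008 ] op 0.493 t 13.05
```

View pics/rd.png

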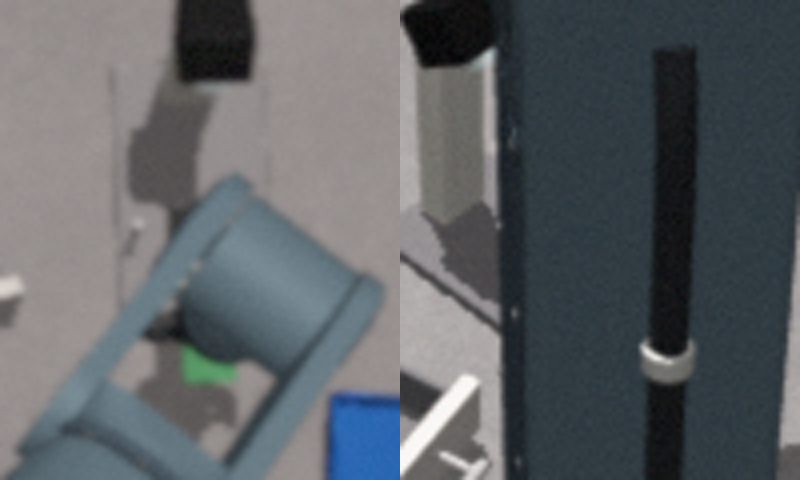

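The plate's clear end shows at crop (182–236, 382) in the top view, which is about (352,215.5). The side view is blocked by the arm.

To row units: 0.059 m / 0.75 = 0.0787, 0.0586 m / 0.75 = 0.0781, 0.004 rad / 3.1416 = 0.0013.

```bash
python3 -c "
from h import *
print(at('top',(345.5,215.6),.129),at('top',(359,215.6),.129))"
```

```text
[ 0.43692116 -0.20559019  0.129     ] [ 0.43685018 -0.25042346  0.129     ]
```

Emit:
step_hand([
  [[0,0.0013,0.0267],[0,0,0],0],
  [[0.0067,0.0013,0.0533],[0,0,0],0],
  [[0.02,0.0013,0.0693],[0,0,0],0],
  [[0.04,0.0013,0.0787],[0,0,0.0013],0],
  [[0.06,0.0013,0.0787],[0,0,0.0013],0],
  [[0.0733,0.0013,0.0787],[0,0,0.0013],0],
  [[0.0781,0.0013,0.0787],[0,0,0.0013],0],
  [[0.0781,0.0013,0.0787],[0,0,0.0013],0],
  [[0.0781,0.0013,0.0787],[0,0,0.0013],0],
])

```text
time_s: 14.28
eef_pos: [0.54, -0.2266, 0.0627]
eef_rot: [-0.0, 1.0, 0.011, -0.0]
wrist_force: [0.1, 0.1, -1.1]
opening: 0.492
grasp_force: 61.0
```

```bash
python3 - <<'E'
from h import *
go([.5395,-.2283,.0612],-1.55)
t=camrig.camera('top');s=camrig.camera('side')
print(proj('top',[.5795,-.2275,.07]),proj('side',[.5795,-.2275,.07]))
cv2.imwrite("pics/fin.png",np.hstack([cv2.resize(t[120:240,300:400],None,fx=4,fy=4,interpolation=2),cv2.resize(s[120:240,290:390],None,fx=4,fy=4,interpolation=2)]))
E
```

```text
pos [ 0.54   -0.2266  0.0627] shift [-0.0006  0.0016  0.0015] rot [-0.0001  0.0003  0.0019] op 0.492 t 14.28
[349.70752043 175.87794223] [353.00617143 178.40864433]
```

View pics/fin.png

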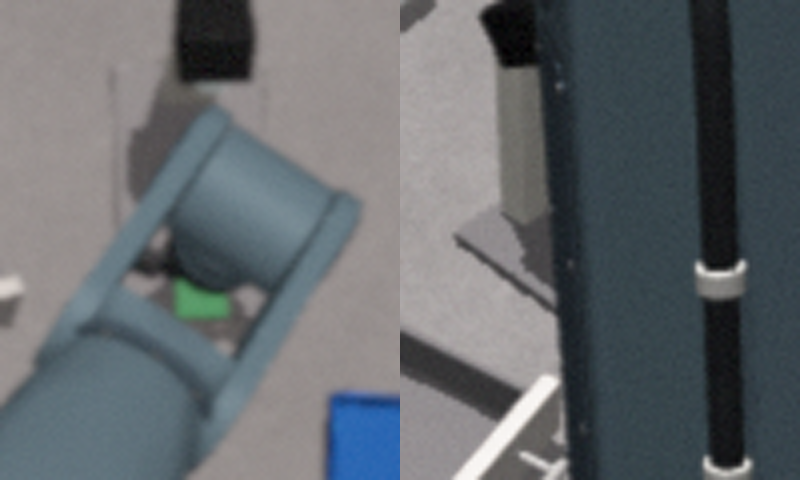

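The visible clear end, at top-crop (176–230, 318), puts the label within a few mm of the focus. Handing in.

```bash
python3 -c "
from h import *
print(at('top',(344,199.5),.0715),at('top',(357.5,199.5),.0715)); print(ctrl.hand_in())"
```

```text
[ 0.49599825 -0.20639928  0.0715    ] [ 0.49596013 -0.25353613  0.0715    ]
the job is handed in; nothing more can be done
None
```

The drawer is out at its stop and the job was handed in at about 14 s, with the gripper holding the plate at the reader, label within an estimated 3 mm of the focus; the arm hid the label and pins from both cameras, so label position and tilt are inferred, and no verdict came back.

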